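# Raise a valve plate on the cam lift and hold it

### The job

Push the flat lifting fork by its black handle fully home under the valve plate, and only then swing the cam lever by its red crossbar straight up to its highest lift point, so that the fork alone carries the plate clear of its rests. The lever springs back if released, so finish while still holding it there with the gripper. Do not touch the plate itself or disturb the loose parts lying around.

Things in the scene. Friction and masses are not known exactly. Their poses are not given: they have to be found in the camera images.
- stand: Grey lift stand fixed to the table (place and yaw vary). Origin on the table under the cam shaft; x points from the fork's handle to the plate (the way the fork is pushed in, roughly away from the robot), y left, z up: the 'stand frame' of the other entries (m). Base slab 350 x 270 x 12 mm, spanning x -175 to 175 mm, y -165 to 105 mm.
- rests: Two fixed upright aluminium rest rails of the stand, 100 mm long in x (25 to 125 mm), 16 mm wide, at y = +-62 mm, tops 110 mm above the table; the plate lies on them. The origin coincides with the stand's.
- plate: Loose flat aluminium valve plate, 110 (x) x 150 (y) x 8 mm, about 0.25 to 0.5 kg, with three brass fittings standing 20 mm above its top in its far half. Origin at the centre of its underside, z up. Lies on the rests with its underside 110 mm above the table, centred about 75 mm ahead of the cam shaft.
- fork (a joint): Travel in m of the flat steel lifting fork along the stand's +x axis: 0 fully drawn out, 0.130 at its end stop (fully home under the plate). Starts between 0 and 0.025. It slides with about 3 N friction and stays where left.
- fork_grip (a point): Middle of the fork's upright black handle post, 20 mm diameter; clear shaft from 19 mm below this point to 17 mm above. It stands on a carriage 70 mm wide whose top is 29 mm below this point. Stand frame: x = -0.150 + fork travel, y = 0, z = 0.145 with the cam down (up to 12 mm higher as it lifts). Axes parallel to the stand's.
- fork_tip (a point): Middle of the fork blade's front edge, at the blade's top, 140 mm ahead of the handle; the blade is 70 mm wide (56 at the tip) and 4 mm thick, and with the cam down its top lies 4 mm below the plate's underside, so it passes freely between the rests.
- blade: The fork's steel blade, which carries the plate when lifted. Origin under the handle post, on the slide.
- cam (a joint): Lever angle in rad about the stand's y axis: 0 = leaning 1.00 rad from upright to the stand's -x side (to the robot); 1.00 = straight up, highest lift (fork 12 mm up, plate 8 mm off its rests); beyond (stop 1.80) the fork sinks again. Starts at 0 to 0.2. Spring 0.8 N m/rad from 0, friction 0.3 N m: takes up to 9 N at the bar; let go near the top, it falls back.
- lever: The cam lever: steel rod 12 mm thick, swinging at y = -0.140 (stand frame), with a red crossbar at its end, parallel to the stand's y axis: 18 mm diameter, from y = -0.130 to -0.205, so most of it sticks out on the side away from the plate. The body's origin lies on the cam shaft axis (not at the bar).
- lever_bar (a point): Grip point on the red crossbar's axis, on its free part outside the rod, 135 mm from the shaft axis. Stand frame: x = -0.135 sin(1.00 - cam), y = -0.178, z = 0.048 + 0.135 cos(1.00 - cam). Can be pinched from above across the bar (fingers closing along the stand's x); the bar turns between the fingers as the lever swings. 32 mm of bar to the rod's near surface, 27 mm to its end.
- cam_axis (a point): Point on the cam shaft's axis, level with the bar's grip point: stand frame (0, -0.178, 0.048). Axes parallel to the stand's.
- gauge: Bystander: loose pressure gauge lying face up, 62 mm diameter, 30 mm high, brass stem; on the table beside the stand. Origin under its centre.
- plug: Bystander: loose yellow electrical plug, 38 x 26 x 20 mm, on the table beside the stand. Origin under its centre.
- coupler: Bystander: loose steel hydraulic coupler standing on end, 34 mm diameter, 45 mm high, on the table beside the stand. Origin under its centre.
- oil: Bystander: green oil bottle, 48 mm diameter, 115 mm high, left of the stand. Origin under its centre.
- spanner: Bystander: spanner, 160 mm long, lying on the table near left of the stand. Origin at its underside.
- fitting: Bystander: brass fitting, 24 mm diameter, 24 mm high, on the stand's base slab at the far right. Origin under its centre.
- cap: Bystander: red plastic cap, 28 mm diameter, 16 mm high, on the stand's base slab at the near left. Origin under its centre.
Mind the look-alikes: they are no part of the job. There is more than one size of the plate; the one meant has the size given above.

How it is judged:
By the outcome, as a careful person would: the job done as asked, in the order asked, and still so for the second after the job is handed in, while the arm keeps its last pose, push and grip.
It also fails if it takes over 42 s, if anything falls off the work surface, if the arm or the gripper's body presses on something with over 40 N, if the wrist force passes 120 N, or if a joint passes its speed limit or range.

### The arm

A 7-joint arm with a two-finger parallel gripper is mounted at the origin on the work surface. World frame = base frame: x ahead of the robot, y to its left, z up, the work surface at z = 0. Lengths are in m, angles in rad, forces in N, time in s.
With the tool pointing down it reaches from about 0.425 to 0.8 m from the base axis. Payload 8.3 kg.
Tool frame: the origin (TCP) lies at the very end of the fingers, on their centre line; the grasp point (between the pads) lies 19 mm behind it; z points along the fingers, y is the line along which they close (so a half turn about z gives the same grasp; the last joint's range is limited). The gripper opens to 85 mm and grips with 20 to 120 N. Pads are 22 mm wide; open, the fingers measure 114 mm over their backs; the gripper's body (76 mm by 85 mm) begins 54 mm behind the grasp point. The pads swing forward as they close: fully open they stand 13 mm farther back than shut.
Start: joints at [-1.312, 0.383, 0.016, 1.37, -0.006, 1.388, -0.046], TCP at [0.198, 0.593, 0.231] pointing down, gripper open.
Joint ranges: [-2.95, 2.95], [-0.25, 2.06], [-1.52, 1.56], [0.18, 2.33], [-1.44, 4.58], [0.02, 2.06], [-3.01, 3.01]. Speed limits (rad/s): [2.39, 2.39, 3.01, 3.01, 3.14, 3.14, 3.14].

### API

Orientations are given as [roll, pitch, yaw] about the fixed x, y, z axes, in that order (R = Rz(yaw) Ry(pitch) Rx(roll)).
In Python, from station import bot, grab_frame, camera_info, hand_in gives the robot as it stands.
- The arm moves only by the shell command python3 -m pendant 'ROWS' [FORCE]. ROWS is text: rows parted by semicolons, each of 5 numbers parted by spaces: the shift along the world's x, y, z in m, then the turn about the world's z in degrees, then the opening, from -1 (shut) to 1 (fully open). A call has 1 to 12 rows; each row shifts and turns the commanded pose from where the row before left it; what a row does not reach is not made up. A row lasts 1/12 s, in which the tool goes at most 41.7 mm and 7.16 degrees, less where a joint would pass 70% of its speed; a pose out of reach is approached as far as the arm can. A call with a gripper value outside its range is refused whole. The fingers move at their own pace and stop on an object; FORCE is the grip in N (left out, the last holds). Time passes only in rows, so rows that do not move let the fingers close. It gives the time, the measured TCP pose, the force, the opening and the grip force at its end, in the units of the state.
- bot.state(): the state, without advancing time (a new reading comes with each control period).
- grab_frame(name): name is "scene" or "top"; returns (picture, depth): 480x640x3 uint8, red, green, blue; 480x640 float32, m along the optical axis (not along the pixel's ray), 0 where there is no reading.
- camera_info(name): a dict with "intrinsics" (3x3 intrinsics, pixels), "k1" (the pictures are not rectified: a ray, as slopes to the right and down, at radius r is drawn at 1 + k1 r^2 times it, then the intrinsics apply), "R" (3x3) and "t" (3): a world point X has camera coordinates R X + t. Camera axes: x right, y down, z forward; pixel columns grow to the right and rows downward; lengths in m; the calibration is good to about 2 mm. A picture is of the moment at which its call begins. camera_info takes no time and is no camera call.
- hand_in(): hands the job in; it is judged then, once.
The state is a dict: "clock": time; "q": joint angles; "dq": joint speeds; "joint_efforts": joint torques, N m; "tool_pos": TCP position; "tcp_rot": TCP orientation; "force": force on the tool from outside, world axes, zero at the start; "wrist_torque": the same for the moment, N m; "finger_gap": opening from 0.0 (shut) to 1.0 (fully open); "grip_force": force on a finger pad.
Only numpy, scipy, OpenCV 4.12 (cv2) and the standard library are available. Lean on these libraries where they do the work, as an engineer would, in place of code of your own. Each camera call takes 0.05 s, during which the arm holds its last target. There are 200 camera calls.

## Working session

There is one attempt and no reset: what is moved stays moved. The work goes in short steps, Python scripts to look and compute and a shell command to move; the robot and the scene stay as the last step left them, time stands still between calls to the robot, and variables do not carry over. Pictures are saved under pics/ and viewed, at most 10 in all, crops included, and the job is handed in when it is done.

```bash
mkdir -p pics
cat > h.py <<'E'
import numpy as np, cv2
from station import bot, grab_frame, camera_info
def world(name,u,v,d):
    c=camera_info(name);K=np.array(c["intrinsics"],float)
    p=cv2.undistortPoints(np.array([[[u,v]]],float),K,np.array([c["k1"],0,0,0.]))[0,0]
    return np.array(c["R"]).T@(np.array([p[0]*d,p[1]*d,d])-np.array(c["t"]))
def cloud(name,depth):
    c=camera_info(name);K=np.array(c["intrinsics"],float)
    h,w=depth.shape;g=np.stack(np.meshgrid(np.arange(w),np.arange(h)),-1).reshape(-1,1,2).astype(float)
    p=cv2.undistortPoints(g,K,np.array([c["k1"],0,0,0.])).reshape(h,w,2)
    P=np.dstack([p*depth[...,None],depth])
    return (P-np.array(c["t"]))@np.array(c["R"])
def save(name,img): cv2.imwrite("pics/"+name,img[...,::-1])
E
python3 - <<'E'
from h import *
for n in("scene","top"):
    p,d=grab_frame(n);save(n+"1.png",p);np.savez("pics/"+n+"1.npz",p=p,d=d);c=camera_info(n);print(n,-np.array(c["R"]).T@c["t"])
print(bot.state())
E
```

```text
scene [0.95719243 0.62953245 0.9795314 ]
top [0.51121819 0.06258018 1.22179071]
{'clock': 0.1, 'q': array([-1.31187688,  0.38414621,  0.01636881,  1.37103197, -0.00629005,
        1.3882171 , -0.04650422]), 'dq': array([-0.0006935 , -0.00160405, -0.00078229, -0.00347485, -0.00054663,
        0.00099109,  0.00107714]), 'joint_efforts': array([ 3.53431133e-03, -6.29124928e+01,  8.47780500e-01, -3.72755063e+01,
        1.67551223e-02,  1.04143296e-02,  5.13018688e-05]), 'tool_pos': array([0.19750397, 0.59249618, 0.23039147]), 'tcp_rot': array([-3.13983969e+00,  3.23044204e-05,  2.81984012e+00]), 'force': array([ 0.33181516,  0.1417027 , -0.18954462]), 'wrist_torque': array([ 0.02202004,  0.01385756, -0.01256246]), 'grip_force': 0.0, 'finger_gap': 0.9989101210714986}
```

View pics/scene1.png

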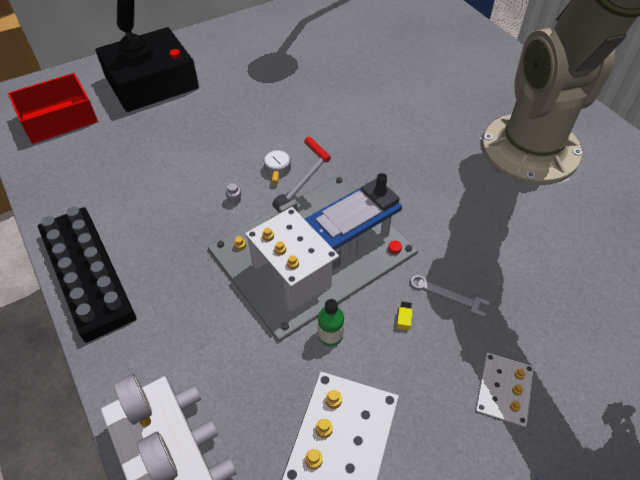

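View pics/top1.png

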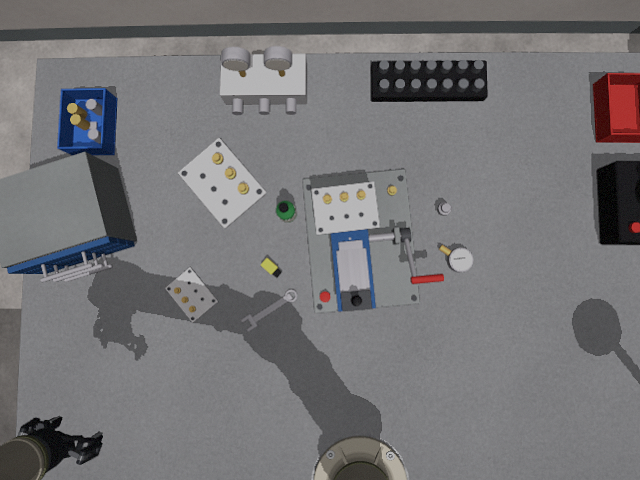

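The top view shows the stand around (362,240). The black handle is at (356,299), the plate with three fittings at (345,208) and the red crossbar at (427,279). There are three plate candidates: the one on the rests at (345,208), a larger loose one at (222,183) and a small loose one at (191,294). The one on the rests fits, and I'll check its size. There is also a red-topped joystick at (636,228) and a red cap at (325,296), neither of which is the crossbar.

Run:
```python
from h import *
z=np.load("pics/top1.npz");p,d=z["p"],z["d"];W=cloud("top",d)
hsv=cv2.cvtColor(p,cv2.COLOR_RGB2HSV);H,S,V=[hsv[...,i].astype(int) for i in range(3)]
vv,uu=np.mgrid[:480,:640]
box=lambda a,b,c,e:(uu>=a)&(uu<=b)&(vv>=c)&(vv<=e)&(d>0)
def rect(m,n):
    P=W[m];r=cv2.minAreaRect((P[:,:2]*1000).astype(np.float32));print(n,m.sum(),"med",np.median(P,0).round(4),"rect c,size,ang",np.round(r[0],1),np.round(r[1],1),round(r[2],2));return P
rect(box(300,395,170,245)&(W[...,2]>.112)&(W[...,2]<.124)&(S<60)&(V>150),"plate")
rect(box(290,430,160,325)&(W[...,2]>.008)&(W[...,2]<.016),"slab")
P=rect(box(405,450,265,290)&(S>150)&((H<8)|(H>172)),"bar top")
Q=rect(box(335,380,280,312)&(W[...,2]>.150),"handle")
print("handle top z",np.percentile(Q[:,2],[50,95]))
z=np.load("pics/scene1.npz");p2,d2=z["p"],z["d"];W2=cloud("scene",d2)
hsv=cv2.cvtColor(p2,cv2.COLOR_RGB2HSV);H,S=hsv[...,0].astype(int),hsv[...,1]
m=(uu>300)&(uu<335)&(vv>130)&(vv<165)&(S>150)&((H<8)|(H>172))&(d2>0);rect(m,"bar scene")
m=(uu>365)&(uu<395)&(vv>170)&(vv<210)&(W2[...,2]>.15)&(d2>0);rect(m,"handle scene")
a=cv2.resize(p[165:320,290:475],None,fx=4,fy=4,interpolation=cv2.INTER_CUBIC);a=a[:600];save("crop1.png",a)
```

```text
plate 2481 med [0.6734 0.0391 0.1192] rect c,size,ang [676.6  39.5] [110.1 149. ] 6.62
slab 6296 med [ 0.5859 -0.0522  0.0129] rect c,size,ang [607.5  -1.1] [357.5 425.2] 89.78
bar top 210 med [ 0.5121 -0.1483  0.1321] rect c,size,ang [ 511.1 -148.8] [14.9 74. ] 5.8
handle 61 med [0.4606 0.0157 0.1622] rect c,size,ang [460.6  15.6] [17.6 17.9] 0.42
handle top z [0.16224031 0.16493003]
bar scene 235 med [0.8515 0.1106 0.0016] rect c,size,ang [703.1  77.3] [381.   54.5] 12.53
handle scene 95 med [ 0.7712 -0.0569  0.013 ] rect c,size,ang [770.  -57.9] [23.8 29.3] 88.8
```

View pics/crop1.png

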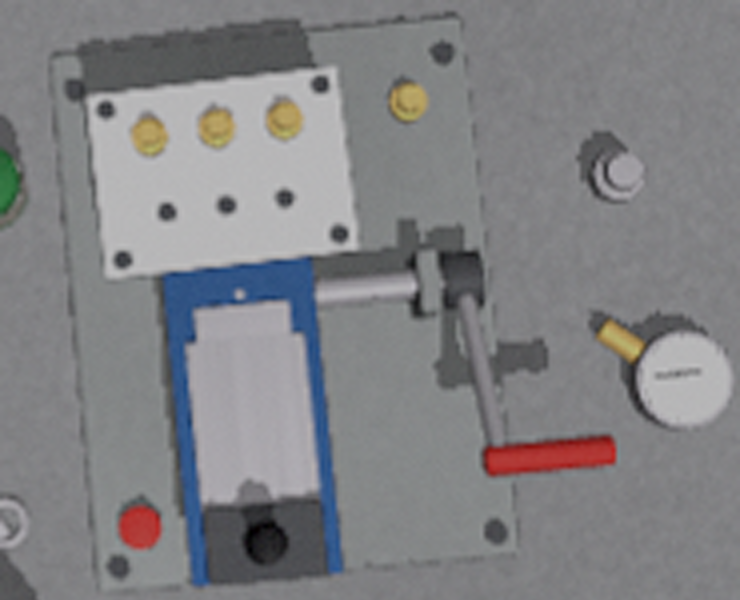

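The crop shows the plate on the rests at top px (345,208). It measures 110 x 149 mm, so it is the one meant. The handle is at (356,299), and the red bar on the lever runs from (411,280) to (443,278). The slab corners in the crop are (52,55), (462,15), (517,552) and (100,590), and I'll use them to get the stand pose.

Run:
```python
from h import *
from scipy.optimize import least_squares
c=[(52,55),(462,15),(517,552),(100,590)]
C=np.array(camera_info("top")["R"]).T@-np.array(camera_info("top")["t"])
def onz(u,v,z):
    a=world("top",u,v,1.);return C+(a-C)*(z-C[2])/(a-C)[2]
w=np.array([onz(290+(u-1.5)/4,165+(v-1.5)/4,.012)[:2] for u,v in c])
m=np.array([(.175,.105),(.175,-.165),(-.175,-.165),(-.175,.105)])
R=lambda t:np.array([[np.cos(t),-np.sin(t)],[np.sin(t),np.cos(t)]])
f=lambda x:((m@R(x[2]).T+x[:2])-w).ravel()
s=least_squares(f,[.6,.03,.1]);x=s.x;print("stand",x[:2],np.degrees(x[2]),"res mm",(s.fun*1000).round(1))
for n,q in(("plate",(.6766,.0395)),("handle",(.4606,.0156)),("bar",(.5111,-.1488))):print(n,R(x[2]).T@(np.array(q)-x[:2]))
z=np.load("pics/scene1.npz");p,d=z["p"],z["d"];W=cloud("scene",d);hsv=cv2.cvtColor(p,cv2.COLOR_RGB2HSV);H,S=hsv[...,0].astype(int),hsv[...,1]
vv,uu=np.mgrid[:480,:640]
for n,k in(("bar",(uu>300)&(uu<335)&(vv>130)&(vv<165)&(S>150)&((H<8)|(H>172))),("handle",(uu>365)&(uu<395)&(vv>170)&(vv<210)&(W[...,2]>.14)),
 ("plate",(uu>240)&(uu<345)&(vv>200)&(vv<290)&(W[...,2]>.113)&(W[...,2]<.124)&(S<60))):
    P=W[k&(d>0)];print(n,len(P),P.min(0).round(3),P.max(0).round(3));r=cv2.minAreaRect((P[:,:2]*1000).astype(np.float32));print(r)
```

```text
stand [0.60758708 0.02783589] 5.356799621527363 res mm [ 1.4  1.3  0.9 -0.6 -1.2 -2.4 -1.   1.7]
plate [0.06980045 0.00517028]
handle [-0.14748745  0.00153992]
bar [-0.11255599 -0.16685665]
bar 235 [ 0.502 -0.186  0.117] [ 0.525 -0.109  0.135]
((514.4501342773438, -147.291259765625), (17.054794311523438, 77.21516418457031), 8.283427238464355)
handle 133 [0.453 0.003 0.14 ] [0.473 0.026 0.166]
((462.6392822265625, 16.397005081176758), (22.79364776611328, 19.237958908081055), 60.04865646362305)
plate 3509 [ 0.616 -0.042  0.113] [0.743 0.123 0.123]
((679.5267333984375, 40.384300231933594), (112.7767333984375, 154.1692352294922), 7.127952575683594)
```

```bash
python3 -m pendant '0.033 -0.025 0 6 1;0.033 -0.025 0 6 1;0.033 -0.025 0 6 1;0.033 -0.025 0 6 1;0.033 -0.025 0 0 1;0.02 -0.036 0 0 1;0.01 -0.04 0 0 1;0.01 -0.04 0 0 1;0.01 -0.04 0 0 1;0.01 -0.04 0 0 1;0.01 -0.04 0 0 1;0.01 -0.04 0 0 1' 40
```

```text
clock: 1.1
tool_pos: [0.4425, 0.1898, 0.2311]
tcp_rot: [3.142, -0.0, -3.045]
force: [0.4, 0.3, 0.7]
finger_gap: 1.002
grip_force: 0.0
```

```bash
python3 -m pendant '0.004 -0.035 0 0 1;0.004 -0.035 0 0 1;0.004 -0.035 0 0 1;0.004 -0.035 0 0 1;0 -0.03 0 0 1;0 0 0 0 1;0 0 0 0 1'
python3 - <<'E'
from h import *
p,d=grab_frame("top");save("t2.png",cv2.resize(p[230:390,270:470],None,fx=4,fy=3.75,interpolation=cv2.INTER_CUBIC)[:600,:800])
print(bot.state()["tool_pos"],bot.state()["tcp_rot"],bot.state()["q"])
E
```

```text
clock: 1.68
tool_pos: [0.4584, 0.02, 0.2312]
tcp_rot: [3.141, -0.0, -3.049]
force: [-0.9, 0.4, -0.2]
finger_gap: 1.006
grip_force: 0.0
[0.45842129 0.02184543 0.23110961] [ 3.14125063e+00 -3.96400855e-04 -3.04564863e+00] [-0.49795482  0.01230232  0.38753442  1.815817   -0.00516511  1.31478022
  1.55760325]
```

```bash
python3 -m pendant '0.004 -0.005 0 0 1;0 0 -0.03 0 1;0 0 -0.03 0 1;0 0 -0.025 0 1;0 0 -0.018 0 1;0 0 0 0 1;0 0 0 0 -1;0 0 0 0 -1;0 0 0 0 -1;0 0 0 0 -1;0 0 0 0 -1;0 0 0 0 -1' 40
```

```text
clock: 2.73
tool_pos: [0.4635, 0.0149, 0.1293]
tcp_rot: [-3.139, 0.002, -3.046]
force: [0.9, -3.7, 2.3]
finger_gap: 0.221
grip_force: 39.2
```

```bash
python3 -m pendant '0.01 0.001 0 0 -1;0.015 0.0016 0 0 -1;0.015 0.0016 0 0 -1;0.015 0.0016 0 0 -1;0.015 0.0016 0 0 -1;0.015 0.0016 0 0 -1;0.015 0.0016 0 0 -1;0.01 0.001 0 0 -1;0 0 0 0 -1;0 0 0 0 -1'
```

```text
clock: 3.57
tool_pos: [0.5745, 0.0259, 0.1293]
tcp_rot: [-3.139, 0.003, -3.047]
force: [3.2, -7.3, 1.3]
finger_gap: 0.217
grip_force: 39.2
```

```bash
python3 -m pendant '0.006 0 0 0 -1;0.005 0 0 0 -1;0.005 0.0005 0 0 -1;0.003 0.0003 0 0 -1;0 0 0 0 -1;0 0 0 0 -1'
```

```text
clock: 4.07
tool_pos: [0.5899, 0.0274, 0.1291]
tcp_rot: [-3.141, -0.004, -3.046]
force: [-13.6, -5.4, 12.3]
finger_gap: 0.22
grip_force: 40.4
```

```bash
python3 -m pendant '0.004 0.0004 0 0 -1;0 0 0 0 -1;0 0 0 0 -1;0 0 0 0 -1'
```

```text
clock: 4.4
tool_pos: [0.5904, 0.0274, 0.1287]
tcp_rot: [-3.141, -0.011, -3.047]
force: [-29.6, -6.6, 22.2]
finger_gap: 0.221
grip_force: 41.5
```

It is firmly at the end stop: 30 N and no more motion. I'll relax, release and rise.

```bash
python3 -m pendant '-0.005 0 0 0 -1;0 0 0 0 0.6;0 0 0 0 0.6;0 0 0 0 0.6;0 0 0 0 0.6;0 0 0 0 0.6;0 0 0.03 0 0.6;0 0 0.04 0 0.6;0 0 0.04 0 0.6;0 0 0 0 0.6'
```

```text
clock: 5.23
tool_pos: [0.5942, 0.0297, 0.247]
tcp_rot: [3.141, 0.013, -3.045]
force: [0.4, -0.7, 1.6]
finger_gap: 0.8
grip_force: 0.0
```

```bash
python3 -m pendant '-0.007 -0.016 0 -7 0.6;-0.007 -0.016 0 -7 0.6;-0.007 -0.016 0 -7 0.6;-0.007 -0.016 0 -7 0.6;-0.007 -0.016 0 -7 0.6;-0.007 -0.016 0 -7 0.6;-0.007 -0.016 0 -7 0.6;-0.007 -0.016 0 -7 0.6;-0.007 -0.016 0 -7 0.6;-0.007 -0.016 0 -7 0.6;-0.007 -0.016 0 -7 0.6;-0.004 -0.013 0 -7 0.6' 60; python3 -m pendant '0 0 0 -5.8 0.6;0 0 0 0 0.6;0 0 0 0 0.6;0 0 0 0 0.6'
python3 - <<'E'
from h import *
p,d=grab_frame("scene");save("s3.png",p)
p,d=grab_frame("top");W=cloud("top",d);vv,uu=np.mgrid[:480,:640]
m=(uu>335)&(uu<395)&(vv>225)&(vv<270)&(W[...,2]>.152)&(d>0);print(m.sum(),W[m].min(0),W[m].max(0));print(bot.state()["q"])
E
```

```text
clock: 6.23
tool_pos: [0.509, -0.1606, 0.2383]
tcp_rot: [3.141, 0.0, 1.766]
force: [-1.0, 0.3, 0.5]
finger_gap: 0.802
grip_force: 0.0
clock: 6.57
tool_pos: [0.51, -0.1585, 0.2381]
tcp_rot: [-3.141, -0.0, 1.676]
force: [0.2, -0.8, 0.3]
finger_gap: 0.799
grip_force: 0.0
58 [0.57648268 0.01749831 0.15479521] [0.59269289 0.03562412 0.16713744]
[-0.38275138  0.21274085  0.7369686   1.63649963 -0.14605349  1.34902606
  0.47954832]
```

View pics/s3.png

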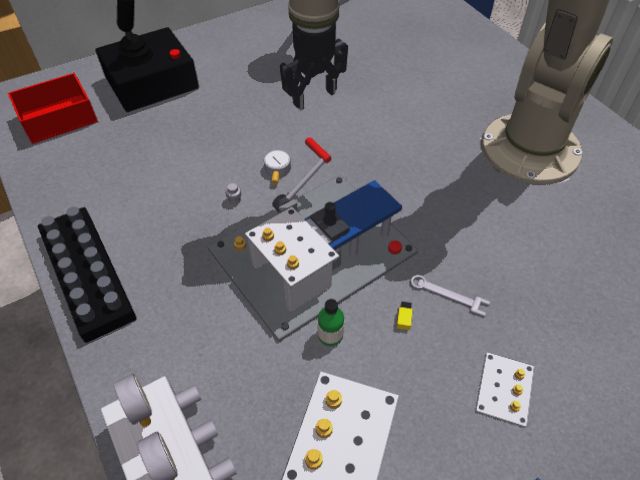

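The scene view shows the handle at (330,215) close to the plate, and the gripper hovering above the red bar at (317,149). I'll check the fork's travel with the same measurement as before.

Run:
```python
from h import *
vv,uu=np.mgrid[:480,:640]
p,d=grab_frame("top");W=cloud("top",d)
m=(uu>335)&(uu<380)&(vv>232)&(vv<270)&(W[...,2]>.150)&(d>0);print(cv2.minAreaRect((W[m][:,:2]*1000).astype(np.float32)))
p,d=grab_frame("scene");W=cloud("scene",d)
m=(uu>315)&(uu<345)&(vv>200)&(vv<235)&(W[...,2]>.14)&(d>0);P=W[m];print(P.min(0),P.max(0),cv2.minAreaRect((P[:,:2]*1000).astype(np.float32)))
```

```text
((583.864990234375, 26.551773071289062), (18.094276428222656, 17.412700653076172), 89.66780853271484)
[0.57782129 0.0183892  0.14041149] [0.59820102 0.03930531 0.16294824] ((588.8539428710938, 29.586101531982422), (18.828222274780273, 17.748918533325195), 67.0901107788086)
```

```bash
python3 -m pendant '0.003 -0.002 -0.03 0 0.6;0 0 -0.03 0 0.6;0 0 -0.03 0 0.6;0 0 -0.03 0 0.6;0 0 -0.014 0 0.6;0 0 0 0 0.6;0 0 0 0 -1;0 0 0 0 -1;0 0 0 0 -1;0 0 0 0 -1;0 0 0 0 -1;0 0 0 0 -1' 60
```

```text
clock: 7.77
tool_pos: [0.512, -0.1617, 0.1058]
tcp_rot: [-3.141, -0.001, 1.671]
force: [-8.6, 1.2, 11.2]
finger_gap: 0.184
grip_force: 58.3
```

```bash
python3 -m pendant '0.0036 0.0004 0.0049 0 -1;0.0036 0.0003 0.0049 0 -1;0.0044 0.0004 0.0051 0 -1;0.0045 0.0005 0.0051 0 -1;0.0049 0.0005 0.0046 0 -1;0.0049 0.0005 0.0046 0 -1;0.0054 0.0005 0.0041 0 -1;0.0054 0.0005 0.004 0 -1;0.0057 0.0006 0.0036 0 -1;0.0058 0.0006 0.0035 0 -1;0 0 0 0 -1;0 0 0 0 -1'
```

```text
clock: 8.77
tool_pos: [0.5573, -0.1577, 0.1517]
tcp_rot: [-3.137, -0.003, 1.669]
force: [-27.7, 4.1, 32.1]
finger_gap: 0.189
grip_force: 60.2
```

```bash
python3 -m pendant '-0.001 0 0.003 0 -1;0 0 0 0 -1;0 0 0 0 -1'
```

```text
clock: 9.02
tool_pos: [0.558, -0.1575, 0.1527]
tcp_rot: [-3.139, -0.0, 1.67]
force: [-11.4, 0.0, 8.9]
finger_gap: 0.181
grip_force: 61.4
```

Run:
```python
from h import *
vv,uu=np.mgrid[:480,:640]
for n in("top","scene"):
    p,d=grab_frame(n);W=cloud(n,d);hsv=cv2.cvtColor(p,cv2.COLOR_RGB2HSV);H,S=hsv[...,0].astype(int),hsv[...,1]
    q=W
    m=(S>150)&((H<8)|(H>172))&(d>0)&(q[...,0]>.52)&(q[...,0]<.66)&(q[...,1]<-.09)&(q[...,1]>-.22)&(q[...,2]>.1)
    P=W[m];print(n,m.sum(),P.min(0).round(4),P.max(0).round(4),np.median(P,0).round(4) if len(P) else 0)
    if n=="scene": save("s4.png",cv2.resize(p[60:260,200:440],None,fx=3,fy=3,interpolation=cv2.INTER_CUBIC))
```

```text
top 121 [ 0.5452 -0.1476  0.1611] [ 0.5613 -0.1075  0.2932] [ 0.554  -0.1233  0.1738]
scene 189 [ 0.5478 -0.1672  0.1569] [ 0.5668 -0.1045  0.1771] [ 0.5579 -0.127   0.1719]
```

View pics/s4.png

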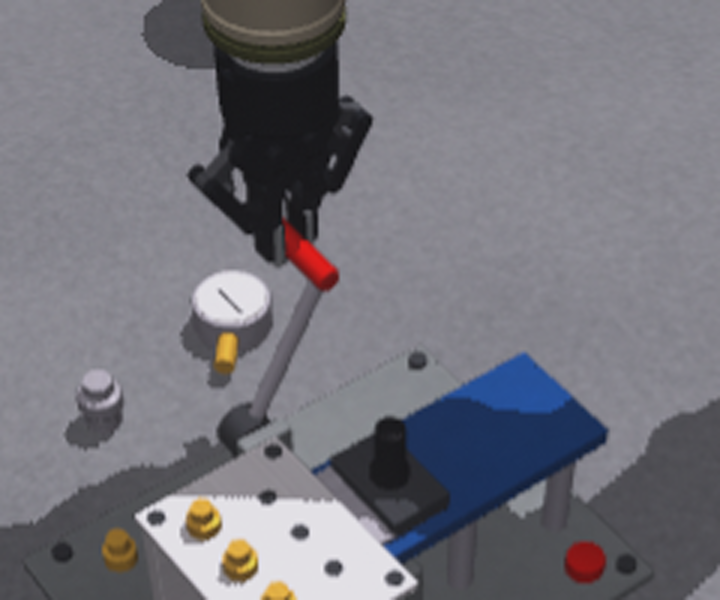

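The crop shows the bar well seated between the pads, with its free end at (330,280), and the handle in place near the plate. I'll continue the arc.

```bash
python3 -m pendant '0.0051 0.0005 0.0037 0 -1;0.0053 0.0005 0.0026 0 -1;0.0054 0.0005 0.0024 0 -1;0.0054 0.0005 0.0021 0 -1;0.0056 0.0006 0.0018 0 -1;0.0056 0.0006 0.0017 0 -1;0 0 0 0 -1;0 0 0 0 -1'
```

```text
clock: 9.78
tool_pos: [0.5902, -0.1546, 0.1678]
tcp_rot: [-3.138, -0.0, 1.67]
force: [-14.3, 0.2, 14.7]
finger_gap: 0.184
grip_force: 59.6
```

```bash
python3 -m pendant '0.0053 0.0005 0.0025 0 -1;0.0053 0.0005 0.0012 0 -1;0.0053 0.0005 0.0009 0 -1;0.0053 0.0005 0.0006 0 -1;0.0053 0.0005 0.0004 0 -1;0 0 0 0 -1;0 0 0 0 -1'
cat > m.py <<'E'
from h import *
from scipy.optimize import least_squares
vv,uu=np.mgrid[:480,:640]
Ws={}
for n in("top","scene"):
    p,d=grab_frame(n);W=cloud(n,d);hsv=cv2.cvtColor(p,cv2.COLOR_RGB2HSV);H,S=hsv[...,0].astype(int),hsv[...,1]
    m=(S>150)&((H<8)|(H>172))&(d>0)&(abs(W[...,0]-.62)<.07)&(abs(W[...,1]+.14)<.05)&(W[...,2]>.1)&(W[...,2]<.22)
    P=W[m];s=P[:,0]+.1*(P[:,1]+.16);print(n,m.sum(),"x@y-.16",np.percentile(s,[2,50,98]).round(4),"ztop",np.percentile(P[:,2],95).round(4))
    q=(abs(W[...,0]-.676)<.06)&(abs(W[...,1]-.04)<.08)&(W[...,2]>.112)&(W[...,2]<.132)&(S<60)&(d>0)&(hsv[...,2]>130)
    print(" plate top z",np.median(W[q][:,2]),cv2.minAreaRect((W[q][:,:2]*1000).astype(np.float32)))
    h=(abs(W[...,0]-.587)<.02)&(abs(W[...,1]-.028)<.02)&(W[...,2]>.15)&(W[...,2]<.19)&(d>0)
    print(" handle top",np.percentile(W[h][:,2],90),np.median(W[h],0)[:2])
E
python3 m.py
```

```text
clock: 10.37
tool_pos: [0.6182, -0.1518, 0.1736]
tcp_rot: [3.141, 0.001, 1.671]
force: [-8.2, -0.0, 9.9]
finger_gap: 0.183
grip_force: 59.6
top 124 x@y-.16 [0.6105 0.6171 0.625 ] ztop 0.1955
 plate top z 0.12713378026790556 ((676.9888916015625, 39.99686050415039), (109.99588012695312, 149.53147888183594), 7.0680108070373535)
 handle top 0.1754983945947003 [0.58480347 0.02701756]
scene 204 x@y-.16 [0.6121 0.622  0.6283] ztop 0.1938
 plate top z 0.12525669194761177 ((677.3269653320312, 39.83396530151367), (113.22698974609375, 152.9072265625), 5.848344802856445)
 handle top 0.17358816931367338 [0.59020366 0.03206311]
```

```bash
python3 -m pendant '0.0035 0.0003 0.001 0 -1;0.0035 0.0003 0.0005 0 -1;0 0 0 0 -1;0 0 0 0 -1;0 0 0 0 -1;0 0 0 0 -1;0 0 0 0 -1'; python3 m.py
python3 - <<'E'
from h import *
p,d=grab_frame("scene");save("s5.png",cv2.resize(p[60:260,200:440],None,fx=3,fy=3,interpolation=cv2.INTER_CUBIC))
# shaft axis from the first top picture: rod between plate and hub
z=np.load("pics/top1.npz");W=cloud("top",z["d"]);P=W[230:244,372:392].reshape(-1,3);P=P[(P[:,2]>.03)&(P[:,2]<.08)]
s=P[:,0]+.1*(P[:,1]+.16);print("shaft x@y-.16",np.percentile(s,[2,50,98]).round(4),"ztop",np.percentile(P[:,2],[50,95]))
E
```

```text
clock: 11.05
tool_pos: [0.6239, -0.1512, 0.1738]
tcp_rot: [-3.138, -0.0, 1.67]
force: [-7.7, -1.0, 5.3]
finger_gap: 0.185
grip_force: 59.2
top 123 x@y-.16 [0.6159 0.623  0.6311] ztop 0.1947
 plate top z 0.1272202374618902 ((676.6707763671875, 39.806251525878906), (110.65154266357422, 149.47079467773438), 6.450870990753174)
 handle top 0.1764091987040242 [0.58477803 0.0270822 ]
scene 196 x@y-.16 [0.6191 0.6274 0.634 ] ztop 0.1936
 plate top z 0.1253145658116665 ((677.3258666992188, 39.89444351196289), (114.3946762084961, 153.88735961914062), 4.920550346374512)
 handle top 0.17320798556454686 [0.59006728 0.03263581]
shaft x@y-.16 [0.6153 0.6233 0.6324] ztop [0.05665108 0.06062228]
```

View pics/s5.png

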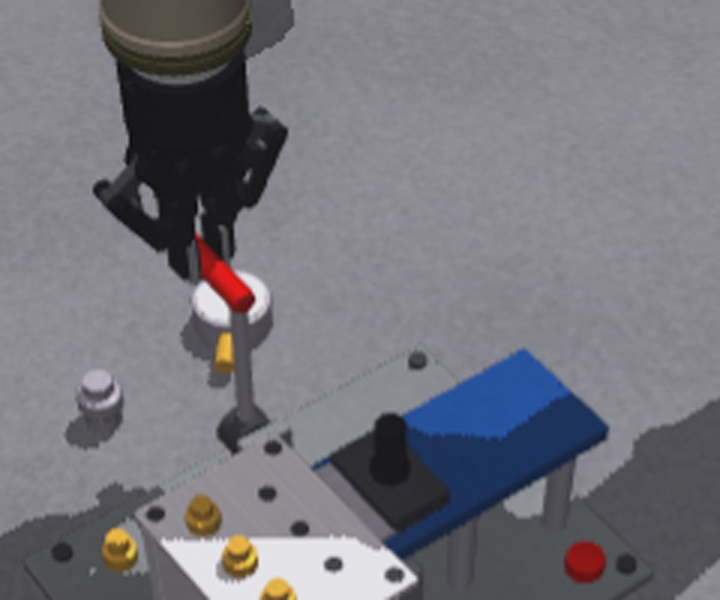

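The picture shows the lever upright, with its bar at (235,285) in the gripper, and the plate raised. In the top camera the bar is within 0.5 mm of the shaft axis and the plate is 8 mm up. The bystanders look undisturbed, so I'm handing in.

```bash
python3 -c "
from station import hand_in;print(hand_in())"
```

```text
the job is handed in; nothing more can be done
None
```

I pushed the fork to its end stop, then swung the cam lever to straight up; the plate measures 8 mm above its rests, and I handed the job in at about 11 s with the gripper still holding the bar.

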